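Switch the dust suction to the other bench inlet

ROBOT

A 6-joint arm with a two-finger parallel gripper is mounted at the origin on the work surface. World frame = base frame: x ahead of the robot, y to its left, z up, the work surface at z = 0. Lengths are in m, angles in rad, forces in N, time in s.
With the tool pointing down it reaches from about 0.35 to 0.85 m from the base axis. Payload 8.1 kg.
Tool frame: the origin (TCP) lies on the centre line of the jaws, within the pads' length; the fingertips stand 14 mm ahead of it and the grasp point (between the pads) lies 5 mm behind it; z points along the fingers, y is the direction in which the jaws open and shut (so a half turn about z gives the same grasp; the last joint's range is limited). The gripper opens to 93 mm and grips with 3 to 60 N. Pads are 15 mm wide; open, the fingers measure 128 mm over their backs; the gripper's body (75 mm by 188 mm) begins 65 mm behind the grasp point.
Start: joints at [-1.237, 0.13, 1.488, -0, 1.523, -0.085], TCP at [0.244, -0.548, 0.233] pointing down, gripper open.
Joint ranges: [-2.96, 2.96], [-0.89, 2.26], [0.02, 2.5], [-1.34, 4.48], [0, 2.73], [-2.66, 2.66]. Speed limits (rad/s): [2.39, 2.39, 2.79, 3.14, 3.14, 3.14].

INTERFACE

Orientations are given as a rotation vector (axis times angle).
In Python, from plant import robot gives the robot as it stands.
- The arm moves only by the tool jog_arm, never from a script. Its argument "steps" is a list of rows, each a list of 7 numbers: the closure, from 0 (fully open) to 1 (shut), then the shift along the tool's x, y, z in m, then the turn, a rotation vector about the tool's x, y, z in rad. In form: [[jaw, tx, ty, tz, rx, ry, rz], ...]. A call has 1 to 5 rows; each row is the pose to reach, as a shift and turn from the pose measured when the call began, along the tool's axes at that moment; what a row does not reach only later rows make up. A row lasts 1/8 s, in which the tool goes at most 62.5 mm and 10.7 degrees, less where a joint would pass 70% of its speed; a pose out of reach is approached as far as the arm can. A call with a gripper value outside its range is refused whole. The fingers move at their own pace and stop on an object; "force" is the grip in N (left out, the last holds). Time passes only in rows, so rows that repeat a pose let the fingers close. It gives the time, the measured TCP pose, the force and the opening at its end, in the units of the state.
- robot.read_state(): the state, without advancing time (a new reading comes with each control period).
- robot.read_camera(name): name is "scene" or "top" or "wrist"; returns a dict with "image" (420x560x3 uint8, red, green, blue), "mtx" (3x3 intrinsics, pixels), "extrinsics" (4x4, takes a point from camera to world coordinates); the wrist camera has in their place "tool_from_camera" (4x4, takes a point from camera to tool coordinates, whose origin is the TCP and whose axes are the flange's). Camera axes: x right, y down, z forward; pixel columns grow to the right and rows downward; lengths in m; the calibration is good to about 2 mm. The wrist camera is an equidistant fisheye: a pixel r from the principal point sees the ray r / f radians off the axis. A picture is of the moment at which its call begins: read the wrist's pose just before it. There is no depth.
- robot.close_job(): hands the job in, once; it reports no verdict.
The state is a dict: "t": time; "q": joint angles; "dq": joint speeds; "joint_torque": joint torques, N m; "tool_pos": TCP position; "orientation": TCP orientation; "force": force on the tool from outside, world axes, zero at the start; "wrist_torque": the same for the moment, N m; "opening": finger opening in m.
Only numpy, scipy, OpenCV 4.12 (cv2) and the standard library are available. Lean on these libraries where they do the work, as an engineer would, in place of code of your own. Each camera call takes 0.05 s, during which the arm holds its last target.

TASK

Switch the dust suction over to the other inlet on the bench: with the fingertips, push the shutter that is now shut (or nearly so) fully open against its stop, and only then push the other one, which now stands open, fully shut, so that the fan always has an open inlet. Only push the wooden lips, never grip them between the fingers, and leave everything else on the bench where it is.

Things in the scene. Friction and masses are not known exactly. Their poses are not given: they have to be found in the camera images.
- inlet_a: Fixed plywood dust inlet a, 220 x 140 x 70 mm (x, y, z), origin at the centre of its underside. A 64 mm round mouth opens in its top at x = +50 mm. Two rails run along x on top, |y| 54 to 70 mm, 86 mm high; the shutter slides between them. A 58 mm pipe leaves its +x end, 64 mm high, and enters the bench at x = 160 mm.
- shutter_a (a joint): Opening of shutter a (m): 0 = fully shut, plate over the mouth; 0.085 = fully open, mouth bare. It grows as the shutter slides towards the inlet's -x. About 2.5 N of friction, plus 12 N per m/s; stays where left; hard stops at both ends. Starts shut or up to 8 mm open. Shutters a and b look alike; either may be on the left.
- lip_a (a point): Mid top edge of shutter a's dark wooden lip, 108.5 mm above the bench. The lip is an upright bar 100 mm long (inlet's y), 32 mm high, on a metal plate whose top is 76.5 mm above the bench; 16 mm thick (faces 8 mm either side along x), only 8 mm in its top 8 mm. Plate: 12 mm of it on the -x side, 88 mm on the +x side. In the inlet's frame: x = 12 mm minus the joint value, y = 0.
- inlet_b: Fixed plywood dust inlet b, 220 x 140 x 70 mm (x, y, z), origin at the centre of its underside. A 64 mm round mouth opens in its top at x = +50 mm. Two rails run along x on top, |y| 54 to 70 mm, 86 mm high; the shutter slides between them. A 58 mm pipe leaves its +x end, 64 mm high, and enters the bench at x = 160 mm.
- shutter_b (a joint): Opening of shutter b (m): 0 = fully shut, plate over the mouth; 0.085 = fully open, mouth bare. It grows as the shutter slides towards the inlet's -x. About 2.5 N of friction, plus 12 N per m/s; stays where left; hard stops at both ends. Starts 55 to 85 mm open.
- lip_b (a point): Mid top edge of shutter b's dark wooden lip, 108.5 mm above the bench. The lip is an upright bar 100 mm long (inlet's y), 32 mm high, on a metal plate whose top is 76.5 mm above the bench; 16 mm thick (faces 8 mm either side along x), only 8 mm in its top 8 mm. Plate: 12 mm of it on the -x side, 88 mm on the +x side. In the inlet's frame: x = 12 mm minus the joint value, y = 0.
- glue: Glue jar, 56 mm diameter, 100 mm tall, standing on the bench between the inlets; origin at the centre of its underside. Not to be disturbed.
- jig: Square of fibreboard 90 x 90 mm, 18 mm thick, with a 28 mm hole, standing on edge between the inlets, beyond the jar; origin under its lower edge. Not to be disturbed.
- hammer: Hammer lying on the bench at the outer left, about 260 mm long along its x; origin on its underside. Not to be disturbed.
- offcut: Wooden offcut 140 x 45 x 30 mm lying on the bench at the outer right; origin at the centre of its underside. Not to be disturbed.

How it is judged:
On the way, in this order (a step that is already met when the one before it is completed fails the run):
1. the shutter that was shut is pushed fully open (value of joint shutter_a above 0.081 m), for 0.2 s.
2. the shutter that stood open is pushed fully shut (value of joint shutter_b below 0.004 m), for 0.2 s.
At the end, for the whole second after the job is handed in: Shutter a is open to within 4 mm of its stop (joint above 0.081), shutter b is shut to within 4 mm (joint below 0.004), and the glue jar, fibreboard square, hammer and offcut are within 20 mm of where they started (value of joint shutter_a above 0.081 m and value of joint shutter_b below 0.004 m and distance of each of glue, jig, hammer, offcut from where it was at the start of the episode below 0.02 m); the robot touches nothing.
It fails at once if the open shutter was pushed towards shut (below 40 mm) while the other was not yet fully open (value of joint shutter_a below 0.078 m and value of joint shutter_b below 0.04 m).
It fails at once if a lip was gripped between the fingers ((contact force between the fingers and shutter_a_c1 above 0.5 N and contact force between the fingers and shutter_a_c2 above 0.5 N) or (contact force between the fingers and shutter_b_c1 above 0.5 N and contact force between the fingers and shutter_b_c2 above 0.5 N)).
It fails at once if a bystander was moved or lifted more than 20 mm (not (distance of each of glue, jig, hammer, offcut from where it was at the start of the episode below 0.02 m)).
It also fails if it takes over 48 s, if anything falls off the work surface, if the arm or the gripper's body presses on something with over 40 N, if the wrist force passes 120 N, or if a joint passes its speed limit or range.

## Working session

There is one attempt and no reset: what is moved stays moved. The work goes in short steps, Python scripts to look and compute and a tool call to move; the robot and the scene stay as the last step left them, time stands still between calls to the robot, and variables do not carry over. Pictures are saved under pics/ and viewed, and the job is handed in when it is done.

Besides the shell and the picture viewer there is one more tool, called after "Emit:" by a JSON object that holds its "name" and its "arguments". jog_arm: Moves the arm, as the interface text tells. Its arguments: {"type":"object","properties":{"steps":{"type":"array"},"force":{"type":"number"}},"required":["steps"]}

```bash
mkdir -p pics
python3 - <<'E'
from plant import robot
import cv2,numpy as np,pickle
s=robot.read_state(); print(s)
for n in ("scene","top"):
    c=robot.read_camera(n); cv2.imwrite(f"pics/{n}0.png",c["image"][:,:,::-1]); pickle.dump(c,open(n+".pkl","wb")); print(n,c["mtx"],c["extrinsics"])
E
```

```text
{'t': 0.0, 'q': array([-1.23738850e+00,  1.31143137e-01,  1.48925848e+00, -1.38515482e-05,
        1.52299701e+00, -8.53736046e-02]), 'dq': array([-0.00081615,  0.00042035,  0.00031703,  0.00070814, -0.00072975,
        0.00055189]), 'joint_torque': array([-1.16387178e-03, -5.59848368e+01, -4.91754198e+01,  7.70422281e-02,
        3.57594341e-02, -1.64083012e-04]), 'tool_pos': array([ 0.24384297, -0.54763003,  0.23160961]), 'orientation': array([-3.07122166e+00, -6.52652765e-01,  3.72266111e-04]), 'force': array([ 0.32113841,  0.13494185, -0.05051358]), 'wrist_torque': array([0.01025635, 0.02762964, 0.00254273]), 'opening': 0.09312140775462345}
scene [[483.34692468   0.         276.87361561]
 [  0.         483.34692468 206.98004395]
 [  0.           0.           1.        ]] [[-0.66503316  0.4533446  -0.59347247  1.43986185]
 [ 0.74667144  0.38810641 -0.54023621  0.75197766]
 [-0.0145827  -0.80240394 -0.5966031   0.95090618]
 [ 0.          0.          0.          1.        ]]
top [[470.70896983   0.         277.58135445]
 [  0.         470.70896983 209.28051097]
 [  0.           0.           1.        ]] [[ 0.00472374 -0.99603619  0.08882342  0.48372343]
 [-0.99996844 -0.00527238 -0.00594319 -0.00761349]
 [ 0.00638794 -0.08879254 -0.99602966  1.5590448 ]
 [ 0.          0.          0.          1.        ]]
```

View pics/top0.png

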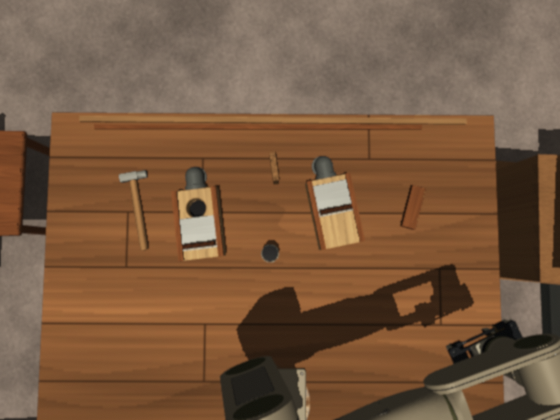

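View pics/scene0.png

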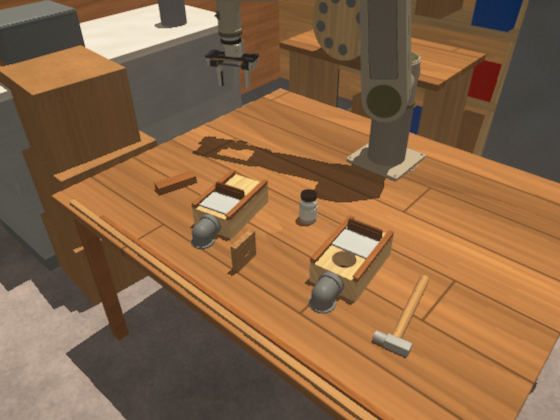

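Run:
```python
import cv2
i=cv2.imread("pics/top0.png")
cv2.imwrite("pics/top_l.png",cv2.resize(i[100:300,120:270],None,fx=4,fy=4)[:, :][:600*2:1][:800][:600])
cv2.imwrite("pics/top_r.png",cv2.resize(i[130:280,270:450],None,fx=4,fy=4))
cv2.imwrite("pics/top_l.png",cv2.resize(i[130:280,90:270],None,fx=4,fy=4))
```

```text
(no output)
```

The top view shows the left inlet with its mouth bare at (196,208) and its lip at (199,245), so it is b. On the right inlet the plate covers the mouth and the lip is at (335,210), so it is a. Both pipes point away from the robot.

View pics/top_l.png

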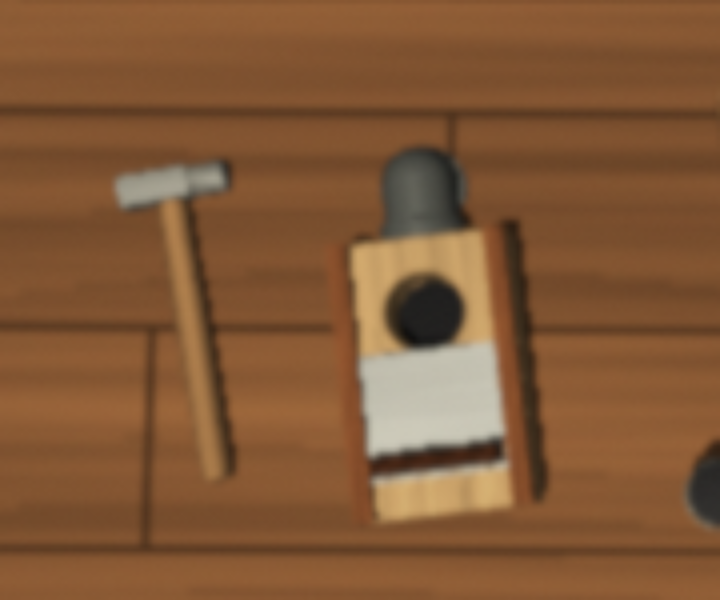

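View pics/top_r.png

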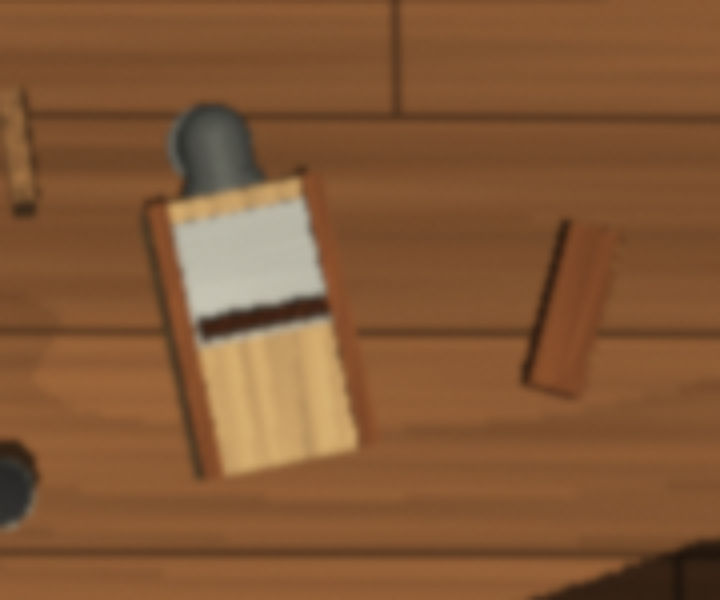

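```bash
cat > h.py <<'E'
import numpy as np,pickle
from scipy.optimize import least_squares
c=pickle.load(open("top.pkl","rb"));K=c["mtx"];E=np.array(c["extrinsics"])
def proj(P):
    p=(np.asarray(P)-E[:3,3])@E[:3,:3]; q=p@K.T; return q[:,:2]/q[:,2:]
def unproj(uv,z):
    uv=np.atleast_2d(uv); d=np.c_[uv,np.ones(len(uv))]@np.linalg.inv(K).T@E[:3,:3].T
    return E[:3,3]+d*((z-E[2,3])/d[:,2])[:,None]
E
python3 - <<'E'
from h import *
f=lambda L,ox:(np.array(L)+.5)/4-.5+[ox,130]
obj=np.array([[110,54,70],[110,-54,70],[-110,54,70],[-110,-54,70]])/1e3
for n,C,lip,ox in (("b",[(350,243),(484,230),(376,522),(513,507)],[(370,467),(502,450)],90),("a",[(165,205),(303,178),(222,475),(358,448)],[(198,330),(328,305)],270)):
    C=f(C,ox);lip=f(lip,ox)
    def T(p,o):
        cs,sn=np.cos(p[2]),np.sin(p[2]); return o@np.array([[cs,-sn,0],[sn,cs,0],[0,0,1]]).T+[p[0],p[1],0]
    r=least_squares(lambda p:(proj(T(p,obj))-C).ravel(),[.6,0,0]); p=r.x
    L=unproj(lip,.1); m=L.mean(0); cs,sn=np.cos(p[2]),np.sin(p[2])
    d=m[:2]-p[:2]; loc=np.array([cs*d[0]+sn*d[1],-sn*d[0]+cs*d[1]])
    print(n,p,np.degrees(p[2]),"res",r.fun.round(2),"lip",m,"loc",loc,"open",.012-loc[0], "lipyaw",np.degrees(np.arctan2(*(L[0]-L[1])[[1,0]]))-90)
print("glue",unproj([[270,250]],.1),"jig",unproj([[274,154],[276,182]],.09))
print(unproj([[112,178],[140,247]],.02),unproj([[404,226],[421,188]],.03))
E
```

```text
b [0.57070037 0.23731256 0.11614119] 6.654400136428616 res [-0.06  0.48  0.24  0.01 -0.08 -0.19 -0.1  -0.29] lip [0.50412909 0.2269758  0.1       ] loc [-0.06732063 -0.00255283] open 0.07932062772915484 lipyaw 7.616896295014584
a [ 0.61188716 -0.19926956  0.19850988] 11.373778263038927 res [ 0.69 -0.27 -0.75  0.07  0.3   0.03 -0.24  0.18] lip [ 0.61567554 -0.19636465  0.1       ] loc [0.00428686 0.00210075] open 0.007713141951409535 lipyaw 11.199548033592336
glue [[0.48747857 0.00649486 0.1       ]] jig [[ 0.79039906 -0.00420905  0.09      ]
 [ 0.7009643  -0.010991    0.09      ]]
[[0.72155279 0.52924476 0.02      ]
 [0.49540321 0.43022113 0.02      ]] [[ 0.56759453 -0.42869714  0.03      ]
 [ 0.69266744 -0.48696132  0.03      ]]
```

```bash
cat > g.py <<'E'
import numpy as np,sys
from scipy.spatial.transform import Rotation as R
from plant import robot
A=(.6119,-.1993,.1985);B=(.5707,.2373,.1161)
def go(I,lx,ly,z):
    s=robot.read_state();Rc=R.from_rotvec(s["orientation"]);c,n=np.cos(I[2]),np.sin(I[2])
    w=np.array([I[0]+c*lx-n*ly,I[1]+n*lx+c*ly,z])
    Rt=R.from_matrix(np.array([[c,n,0],[n,-c,0],[0,0,-1]]))
    d=s["tool_pos"]-[I[0],I[1],0]
    print("t",s["t"],"local now",c*d[0]+n*d[1],-n*d[0]+c*d[1],d[2],"F",s["force"].round(1),"op",round(s["opening"],4))
    print("shift",Rc.inv().apply(w-s["tool_pos"]).round(4),"turn",(Rc.inv()*Rt).as_rotvec().round(4))
if __name__=="__main__":
    go(dict(a=A,b=B)[sys.argv[1]],*map(float,sys.argv[2:5]))
E
python3 g.py a .040 0 .20
```

```text
t 0.1 local now -0.4294924662751509 -0.26895376307447844 0.2317189315898556 F [-0.3 -0.3 -0.7] op 0.093
shift [ 0.5169 -0.1598  0.0321] turn [-0.0016  0.      0.2203]
```

Emit:
{"name": "jog_arm", "arguments": {"steps": [[1,0.06,-0.018,0,0,0,0.1],[1,0.115,-0.036,0,0,0,0.22],[1,0.17,-0.053,0,0,0,0.22],[1,0.225,-0.07,0,0,0,0.22],[1,0.28,-0.087,0,0,0,0.22]], "force": 20}}

```text
t: 0.72
tool_pos: [0.4653, -0.3528, 0.2315]
orientation: [-3.124, -0.311, 0.001]
force: [1.2, -0.2, -0.9]
opening: 0.0477
```

```bash
python3 g.py a .040 0 .20
```

```text
t 0.725 local now -0.17399253495051406 -0.12154700877736507 0.23148912654799375 F [ 1.2 -0.2 -0.9] op 0.0477
shift [ 0.214  -0.1214  0.0316] turn [-0.002   0.0005  0.0002]
```

Emit:
{"name": "jog_arm", "arguments": {"steps": [[1,0.05,-0.029,0,0,0,0],[1,0.105,-0.06,0.01,0,0,0],[1,0.16,-0.091,0.02,0,0,0],[1,0.214,-0.121,0.031,0,0,0],[1,0.214,-0.121,0.031,0,0,0]]}}

```text
t: 1.35
tool_pos: [0.6524, -0.1876, 0.1975]
orientation: [-3.121, -0.319, 0.006]
force: [-0.7, 0.1, -0.1]
opening: 0.0011
```

```bash
python3 g.py a .040 0 .098
python3 - <<'E'
from plant import robot
import cv2,pickle
s=robot.read_state();c=robot.read_camera("wrist");cv2.imwrite("pics/w1.png",c["image"][:,:,::-1]);pickle.dump((s,c),open("w1.pkl","wb"));print(c["mtx"],c["tool_from_camera"])
E
```

```text
t 1.35 local now 0.04203329650208771 0.0034630553549092457 0.19751034478570412 F [-0.7  0.1 -0.1] op 0.0011
shift [-0.0017  0.004   0.0995] turn [-0.0051  0.0035  0.0049]
[[325.1922621    0.         282.3413433 ]
 [  0.         325.1922621  212.44059821]
 [  0.           0.           1.        ]] [[ 6.01674530e-04 -9.70990929e-01 -2.39115567e-01  6.55197109e-02]
 [ 9.99999819e-01  5.78791297e-04  1.65916937e-04 -3.18666797e-04]
 [-2.27058314e-05 -2.39115623e-01  9.70991101e-01 -1.51693629e-01]
 [ 0.00000000e+00  0.00000000e+00  0.00000000e+00  1.00000000e+00]]
```

View pics/w1.png

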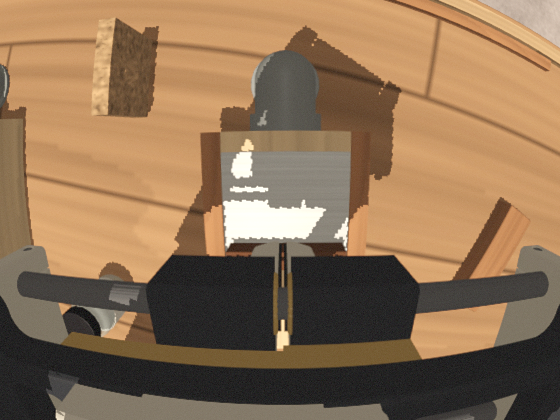

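The wrist view shows the plate between its rails, with the fingers centred on it. The lip's dark band starts at about row 242, and the plate's far edge is at row 152. I'll convert both to positions.

Run:
```python
import pickle,numpy as np,cv2
from scipy.spatial.transform import Rotation as R
s,c=pickle.load(open("w1.pkl","rb"));K=c["mtx"];T=c["tool_from_camera"]
A=(.6119,-.1993,.1985)
def loc(u,v,z):
    d=np.array([u-K[0,2],v-K[1,2]])/K[0,0];r=np.hypot(*d);ray=np.r_[d/r*np.sin(r),np.cos(r)]
    W=R.from_rotvec(s["orientation"]);ray=W.apply(T[:3,:3]@ray);o=s["tool_pos"]+W.apply(T[:3,3])
    p=o+ray*(z-o[2])/ray[2];d=p[:2]-A[:2];cs,n=np.cos(A[2]),np.sin(A[2]);return (cs*d[0]+n*d[1],-n*d[0]+cs*d[1])
print("lip thick top edge",loc(232,243,.1005),"at base",loc(232,243,.0765))
print("plate far",loc(222,152,.0765),loc(349,152,.0765))
print("box far",loc(221,131,.07),loc(351,131,.07))
i=cv2.imread("pics/w1.png");cv2.imwrite("pics/w1c.png",cv2.resize(i[120:270,190:380],None,fx=4,fy=4))
```

```text
lip thick top edge (np.float64(0.01997773925768686), np.float64(0.04520702696920546)) at base (np.float64(0.011468433329675894), np.float64(0.04925116826078198))
plate far (np.float64(0.09225477352799419), np.float64(0.055605950357179926)) (np.float64(0.09301135134844601), np.float64(-0.05170684388639983))
box far (np.float64(0.11015507674018017), np.float64(0.05749727934855365)) (np.float64(0.11098266257169052), np.float64(-0.05431393000574708))
```

View pics/w1c.png

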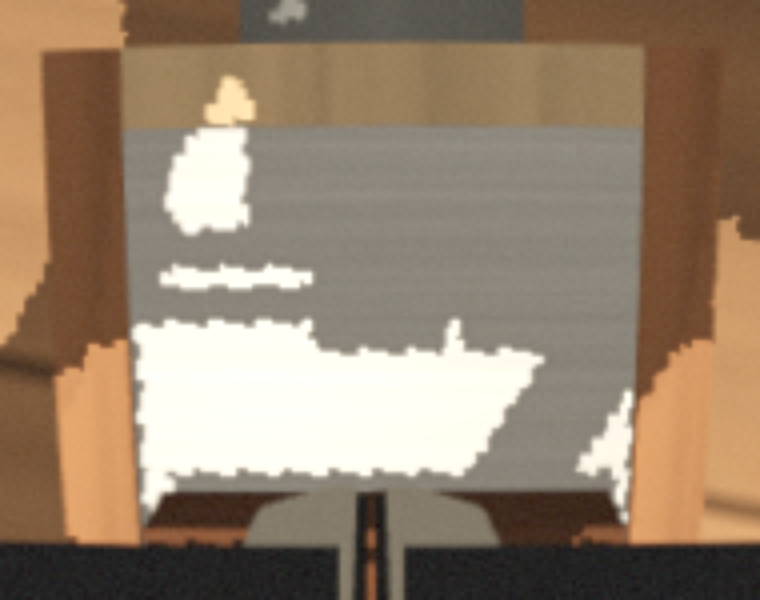

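The plate edge, the lip base and the top view all agree: the lip is at local x ≈ 4.5 mm, so a is about 7.5 mm open. Next I descend behind it.

Emit:
{"name": "jog_arm", "arguments": {"steps": [[1,-0.002,0.002,0.03,0,0,0],[1,-0.002,0.002,0.06,0,0,0],[1,-0.002,0.002,0.085,0,0,0],[1,-0.002,0.002,0.099,0,0,0.005],[1,-0.002,0.002,0.099,0,0,0.005]]}}

```text
t: 2.02
tool_pos: [0.6485, -0.1921, 0.0986]
orientation: [-3.122, -0.307, 0.009]
force: [0.8, 0.5, 0.4]
opening: 0.0005
```

```bash
python3 g.py a -.057 0.001 .098
```

```text
t 2.025 local now 0.03731011232697614 -0.0001805481846367217 0.09856983469240933 F [0.8 0.5 0.4] op 0.0005
shift [-0.0943 -0.0009  0.001 ] turn [-0.0046  0.005  -0.0026]
```

Emit:
{"name": "jog_arm", "arguments": {"steps": [[1,-0.015,0,0,0,0.005,0],[1,-0.03,0,0,0,0.005,0],[1,-0.045,0,0,0,0.005,0],[1,-0.06,0,0,0,0.005,0],[1,-0.075,0,0,0,0.005,0]]}}

```text
t: 2.65
tool_pos: [0.5762, -0.2077, 0.1012]
orientation: [-3.124, -0.307, -0.006]
force: [4.4, -0.7, -2.6]
opening: 0.0003
```

```bash
python3 g.py a -.060 0.001 .098
```

```text
t 2.65 local now -0.036650847649406855 -0.0011485533686050502 0.10122676412377125 F [ 4.4 -0.7 -2.6] op 0.0003
shift [-0.0234 -0.0021  0.0031] turn [-0.0022 -0.0041 -0.0028]
```

Emit:
{"name": "jog_arm", "arguments": {"steps": [[1,-0.01,-0.001,0.002,0,-0.004,0],[1,-0.018,-0.002,0.003,0,-0.004,0],[1,-0.023,-0.002,0.003,0,-0.004,0],[1,-0.023,-0.002,0.003,0,-0.004,0]]}}

```text
t: 3.15
tool_pos: [0.5576, -0.2101, 0.1]
orientation: [3.126, 0.308, 0.016]
force: [21.2, 0.6, -6.8]
opening: 0.0005
```

```bash
python3 g.py a -.064 0.001 .098
```

```text
t 3.15 local now -0.05533703996005504 0.00012628610628014417 0.10000664987478006 F [21.2  0.6 -6.8] op 0.0005
shift [-0.0087 -0.0009  0.0019] turn [ 0.001  -0.0098 -0.0022]
```

Emit:
{"name": "jog_arm", "arguments": {"steps": [[1,-0.004,0,0.001,0,0,0],[1,-0.004,0,0.001,0,0,0],[1,-0.004,0,0.001,0,0,0]]}}

```text
t: 3.52
tool_pos: [0.5576, -0.2101, 0.1001]
orientation: [3.125, 0.309, 0.029]
force: [20.1, 2.2, -8.9]
opening: 0.0003
```

```bash
python3 g.py a -.03 0.0 .20
```

```text
t 3.525 local now -0.055362972220463755 0.0001250407141041611 0.10008263500969125 F [20.1  2.2 -8.9] op 0.0003
shift [ 0.0272  0.0003 -0.0994] turn [ 0.0026 -0.018  -0.0013]
```

The tool did not move further at about 20 N, so shutter a is on its stop. I'll back off, rise and look.

Emit:
{"name": "jog_arm", "arguments": {"steps": [[1,0.015,0,0,0,-0.018,0],[1,0.027,0,-0.01,0,-0.018,0],[1,0.027,0,-0.05,0,-0.018,0],[1,0.027,0,-0.1,0,-0.018,0],[1,0.027,0,-0.1,0,-0.018,0]]}}

```text
t: 4.15
tool_pos: [0.5845, -0.206, 0.2063]
orientation: [3.12, 0.309, 0.011]
force: [0.2, -0.3, 0.3]
opening: 0.0006
```

```bash
python3 g.py b -.104 0.0 .20
python3 - <<'E'
from plant import robot
import cv2
c=robot.read_camera("top");i=c["image"][:,:,::-1];cv2.imwrite("pics/top1.png",cv2.resize(i[120:290,90:450],None,fx=2.2,fy=2.2))
E
```

```text
t 4.15 local now -0.037606442471814105 -0.4418732519870197 0.20633786856853234 F [ 0.2 -0.3  0.3] op 0.0006
shift [-0.0304 -0.4458  0.0028] turn [ 0.0072 -0.0068  0.0811]
```

View pics/top1.png

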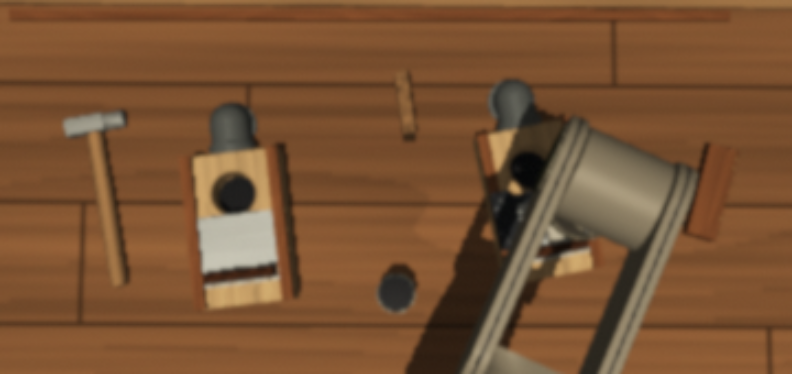

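The right mouth at (525,168) is bare and the lip stands near the front end. Everything else is where it was. Now over to b.

Emit:
{"name": "jog_arm", "arguments": {"steps": [[1,-0.005,-0.05,0,0,0,0.08],[1,-0.008,-0.1,0,0,0,0.08],[1,-0.012,-0.155,0,0,0,0.08],[1,-0.015,-0.21,0,0,0,0.08],[1,-0.019,-0.265,0,0,0,0.08]]}}

```text
t: 4.82
tool_pos: [0.5109, 0.0522, 0.2001]
orientation: [3.132, 0.183, 0.001]
force: [0.9, -0.7, -0.0]
opening: 0.0005
```

```bash
python3 g.py b -.104 0.0 .20
```

```text
t 4.825 local now -0.08087599851992701 -0.17695814621876954 0.20013259213845805 F [ 0.9 -0.7 -0. ] op 0.0005
shift [-0.023  -0.177  -0.0007] turn [ 0.0045 -0.0005  0.0008]
```

Emit:
{"name": "jog_arm", "arguments": {"steps": [[1,-0.006,-0.05,0,0,0,0],[1,-0.012,-0.1,0,0,0,0],[1,-0.018,-0.15,0,0,0,0],[1,-0.023,-0.177,0,0,0,0],[1,-0.023,-0.177,0,0,0,0]]}}

```text
t: 5.45
tool_pos: [0.4656, 0.2264, 0.1976]
orientation: [3.131, 0.188, -0.004]
force: [-0.5, 1.1, 0.4]
opening: 0.001
```

```bash
python3 g.py b -.104 0.0 .098
python3 - <<'E'
from plant import robot
import cv2,numpy as np
from scipy.spatial.transform import Rotation as R
s=robot.read_state();c=robot.read_camera("wrist");i=c["image"][:,:,::-1];cv2.imwrite("pics/w2.png",i)
import pickle;pickle.dump((s,c),open("w2.pkl","wb"))
E
```

```text
t 5.45 local now -0.10565470140308267 0.0013668663629234044 0.19760219914700825 F [-0.5  1.1  0.4] op 0.001
shift [0.0019 0.0009 0.0996] turn [0.0052 0.0027 0.0039]
```

View pics/w2.png

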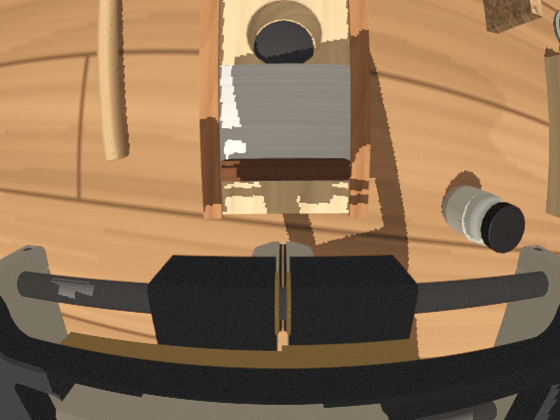

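The wrist view shows b's lip from row 158 (far edge) to about 181 (near base), the plate's far edge at row 65, the inlet's near edge at row 214, and clear space in front of the lip.

Run:
```python
import pickle,numpy as np
from scipy.spatial.transform import Rotation as R
s,c=pickle.load(open("w2.pkl","rb"));K=c["mtx"];T=c["tool_from_camera"]
A=(.5707,.2373,.1161)
def loc(u,v,z):
    d=np.array([u-K[0,2],v-K[1,2]])/K[0,0];r=np.hypot(*d);ray=np.r_[d/r*np.sin(r),np.cos(r)]
    W=R.from_rotvec(s["orientation"]);ray=W.apply(T[:3,:3]@ray);o=s["tool_pos"]+W.apply(T[:3,3])
    p=o+ray*(z-o[2])/ray[2];d=p[:2]-A[:2];cs,n=np.cos(A[2]),np.sin(A[2]);return np.round((cs*d[0]+n*d[1],-n*d[0]+cs*d[1]),4)
print("plate far",loc(222,66,.0765),loc(349,65,.0765),"lip base near",loc(285,181,.0765),"box near",loc(222,213,.07),loc(349,214,.07))
```

```text
plate far [0.0184 0.052 ] [ 0.0202 -0.0545] lip base near [-0.0802 -0.0011] box near [-0.11    0.0549] [-0.1105 -0.059 ]
```

Emit:
{"name": "jog_arm", "arguments": {"steps": [[1,0.0,0.001,0.03,0,0,0],[1,0.0,0.001,0.06,0,0,0],[1,0.0,0.001,0.085,0,0,0],[1,0.0,0.001,0.098,0.005,0.003,0.004],[1,0.0,0.001,0.098,0.005,0.003,0.004]]}}

```text
t: 6.12
tool_pos: [0.4655, 0.2226, 0.0987]
orientation: [3.135, 0.178, -0.002]
force: [0.4, 0.6, 0.4]
opening: 0.0001
```

```bash
python3 g.py b -.004 0.0 .098
```

```text
t 6.125 local now -0.10615084791208516 -0.002436229533505023 0.09870785081359298 F [0.4 0.6 0.4] op 0.0001
shift [ 0.1021 -0.0027  0.0005] turn [ 0.0013  0.0015 -0.0025]
```

Emit:
{"name": "jog_arm", "arguments": {"steps": [[1,0.015,-0.001,0,0,0,0],[1,0.03,-0.002,0,0,0,0],[1,0.045,-0.002,0,0,0,0],[1,0.06,-0.002,0,0,0,0],[1,0.075,-0.002,0,0,0,0]]}}

```text
t: 6.75
tool_pos: [0.5403, 0.2331, 0.0998]
orientation: [3.136, 0.178, -0.003]
force: [-3.4, 0.3, 2.0]
opening: 0.0006
```

```bash
python3 g.py b -.004 0.0 .098
```

```text
t 6.75 local now -0.030680929296290252 -0.0006263449996761557 0.09980741599198689 F [-3.4  0.3  2. ] op 0.0006
shift [ 0.0267 -0.0007  0.0018] turn [ 0.0008  0.0017 -0.0025]
```

Emit:
{"name": "jog_arm", "arguments": {"steps": [[1,0.01,0,0.001,0,0,0],[1,0.019,0,0.001,0,0,0],[1,0.026,0,0.001,0,0,0],[1,0.029,0,0.001,0,0,0],[1,0.029,0,0.001,0,0,0]]}}

```text
t: 7.38
tool_pos: [0.5663, 0.2361, 0.099]
orientation: [3.134, 0.179, -0.013]
force: [-20.7, -3.4, 14.8]
opening: 0.0008
```

```bash
python3 g.py b -.004 0.0 .098
```

```text
t 7.375 local now -0.004536632284910181 -0.0006700434347161656 0.09899658868421406 F [-20.7  -3.4  14.8] op 0.0008
shift [ 0.0005 -0.0007  0.001 ] turn [ 0.0015  0.0085 -0.0019]
```

Emit:
{"name": "jog_arm", "arguments": {"steps": [[1,0.003,0,-0.001,0,0,0],[1,0.003,0,-0.001,0,0,0]]}}

```text
t: 7.62
tool_pos: [0.5663, 0.2361, 0.0991]
orientation: [3.133, 0.18, -0.024]
force: [-16.7, -1.9, 7.9]
opening: 0.0006
```

```bash
python3 g.py b -.03 0.0 .25
```

```text
t 7.625 local now -0.004548342115255375 -0.0006959573632026944 0.09910926318313415 F [-16.7  -1.9   7.9] op 0.0006
shift [-0.0278 -0.0003 -0.1505] turn [ 0.0024  0.0156 -0.0014]
```

Shutter b stands firm on its stop too. I'll back off, rise and swing to the middle so both inlets can be seen.

Emit:
{"name": "jog_arm", "arguments": {"steps": [[1,-0.015,0,0,0,0.016,0],[1,-0.027,0,-0.01,0,0.016,0],[1,-0.03,0,-0.05,0,0.016,0],[1,-0.04,0,-0.1,0,0.016,0],[1,-0.06,0,-0.15,0,0.016,0]]}}

```text
t: 8.25
tool_pos: [0.5093, 0.2294, 0.2517]
orientation: [3.134, 0.179, 0.003]
force: [0.1, 0.8, -0.0]
opening: 0.0004
```

Emit:
{"name": "jog_arm", "arguments": {"steps": [[1,-0.02,0.05,-0.03,0,0,0],[1,-0.04,0.1,-0.03,0,0,0],[1,-0.06,0.15,-0.03,0,0,0],[1,-0.08,0.2,-0.03,0,0,0],[1,-0.08,0.2,-0.03,0,0,0]]}}

```text
t: 8.88
tool_pos: [0.4525, 0.0184, 0.2828]
orientation: [3.133, 0.171, 0.006]
force: [0.3, -0.0, 0.1]
opening: 0.0003
```

Run:
```python
from plant import robot
import cv2
s=robot.read_state();print(s["t"],s["tool_pos"],s["force"])
i=robot.read_camera("top")["image"][:,:,::-1];cv2.imwrite("pics/top2.png",cv2.resize(i[120:290,90:450],None,fx=2.2,fy=2.2))
cv2.imwrite("pics/sc2.png",robot.read_camera("scene")["image"][:,:,::-1])
```

```text
8.875 [0.45247487 0.01842432 0.28280108] [ 0.26488994 -0.0344652   0.07813173]
```

View pics/top2.png

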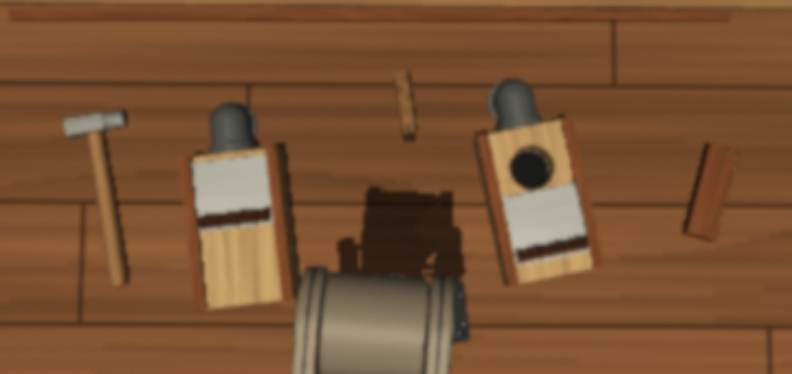

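View pics/sc2.png

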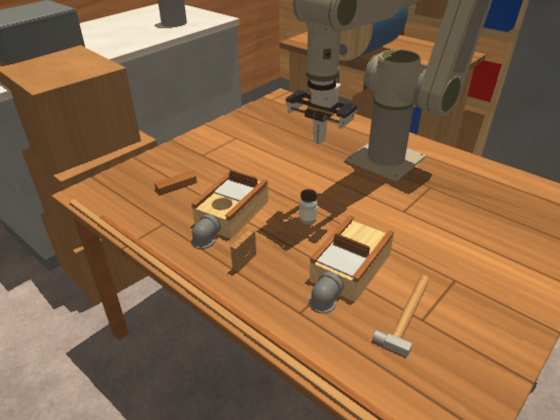

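The left mouth is now covered and the right mouth at (530,168) is bare. The jar, square, hammer and offcut have not moved. I'll do one numeric check of both lips.

Run:
```python
import numpy as np
from h import *
import cv2
i=cv2.imread("pics/top2.png");cv2.imwrite("pics/t2c.png",np.hstack([cv2.resize(i[140:320,170:300],None,fx=3,fy=3),cv2.resize(i[110:290,470:600],None,fx=3,fy=3)]))
for n,I,pl in (("b",(.5707,.2373,.1161),[(200,222),(270,213)]),("a",(.6119,-.1993,.1985),[(517,256),(588,243)])):
    uv=(np.array(pl)+.5)/2.2-.5+[90,120]
    m=unproj(uv,.1).mean(0);d=m[:2]-I[:2];print(n,"open ~",.012-(np.cos(I[2])*d[0]+np.sin(I[2])*d[1]))
```

```text
b open ~ -0.00044973928410555093
a open ~ 0.08456695851684021
```

View pics/t2c.png

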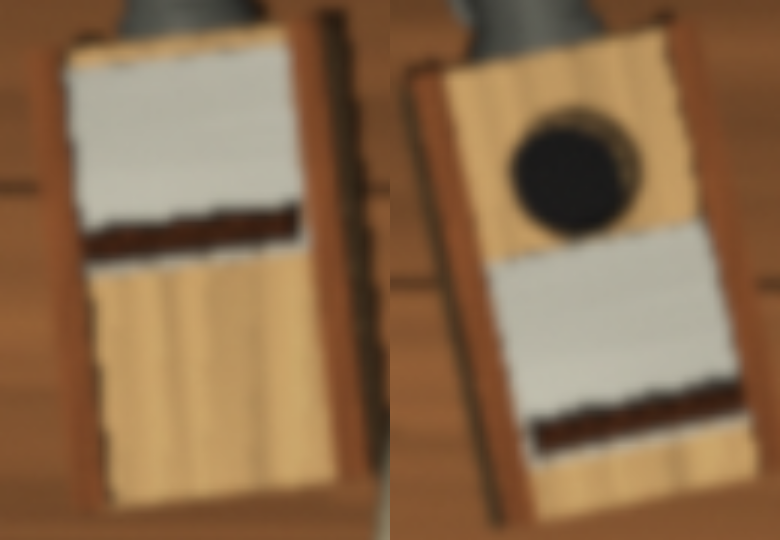

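The picture confirms it: b (left) is shut at about 0 mm and a (right) is open at about 85 mm.

```bash
python3 -c "
from plant import robot
print(robot.close_job())"
```

```text
the job is handed in; nothing more can be done
None
```

The dust suction is switched over, and I handed the job in at about 9 s of the 48 s allowed. With the fingers closed, I pushed shutter a (the right inlet) open against its stop first. Then I pushed shutter b (the left inlet) shut against its stop.

- **Stops:** both shutters held firm at their stops. The tool did not move when I pushed again, with wrist forces of about 17–21 N.
- **Shutter openings:** the last top picture puts a at about 84.6 mm open and b at about −0.4 mm, with a measuring uncertainty of about 2 mm.
- **Other items:** the jar, square, hammer and offcut looked unmoved in the pictures. I judged that by eye and did not measure it.
- **Robot:** it ended clear of everything, with close to zero force on the wrist.
- **Unexpected reading:** while I pressed b against its stop, there was also an upward force of up to 15 N on the tool, which I took to be friction at the lip. It was gone once I backed off.

No check failed or disagreed by more than the few millimetres expected from the cameras.

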